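# Close the blue dosing canister, crack its cap a quarter turn and hold it while it vents

### The job

The freshly mixed disinfectant gives off gas: screw the cap of the blue-banded canister on clockwise until it bottoms out, then back it off a quarter turn so that it can vent, and keep hold of it there. Finish while still gripping the blue cap, steady in that position; do not let go of it. Leave the red cap and everything else on the worktop as they are.

Things in the scene. Friction and masses are not known exactly. Their poses are not given: they have to be found in the camera images.
- blue_canister: White dosing canister with a blue band, bolted down: 90 mm diameter on a 112 mm foot; origin at the centre of its underside on the worktop, z up. Shoulder from 90 mm diameter at height 108 mm to 52 mm at 128 mm, then a 42 mm neck with a 49 mm flange at 144 to 149 mm under the cap. Loop handle out to 88 mm along +x, heights 32 to 101 mm. Shoulder marks: black towards -x, green towards -y.
- blue_cap: Blue round knurled cap on the blue-banded canister, first thread caught; 52 mm diameter, 30 mm high, axis vertical. Origin on its axis at its underside, 154 mm above the worktop at turn 0 and 150 mm when bottomed out: it sinks 6 mm a turn (clockwise from above). Grip it from above across any diameter; let go, it stays. Turning takes 0.12 N m; hard stop at the bottom.
- blue_cap_turn (a joint): Turn of the blue cap in rad: 0 where the thread has just caught, growing as it is screwed on clockwise seen from above, 4.20 at the hard stop where it bottoms out. A quarter turn back from there reads 2.63. It starts between 0.4 and 1.6.
- blue_cap_mark (a point): Outer end of the white stripe on the top of the blue cap, 22 mm from its axis, at its top face. The stripe points over the black shoulder mark when the cap has bottomed out, and over the green one when it is then backed off a quarter turn.
- red_canister: White dosing canister with a red band, bolted down: 90 mm diameter on a 112 mm foot; origin at the centre of its underside on the worktop, z up. Shoulder from 90 mm diameter at height 108 mm to 52 mm at 128 mm, then a 42 mm neck with a 49 mm flange at 144 to 149 mm under the cap. Loop handle out to 88 mm along +x, heights 32 to 101 mm. Shoulder marks: black towards -x, green towards -y. Not to be used.
- red_cap_mark (a point): Outer end of the white stripe on the top of the red cap (same size and shape as the blue cap), 22 mm from its axis. Leave it alone.
- spray_bottle: Clear trigger spray bottle with a white head, 76 mm diameter, 207 mm tall; origin at its underside. Bystander, loose; leave it alone.
- drying_peg: Upright steel drying peg on a dark round foot of 100 mm, 127 mm tall, fixed to the worktop; origin at its underside.
- dosing_cup: Clear plastic cup, 68 mm across the rim, 85 mm tall, hanging upside down on the drying peg, its closed end 131 mm above the worktop; origin at the centre of its rim (its lower end). Bystander, loose; leave it alone.
- soap_pump: White pump bottle with a purple band, 66 mm diameter, 176 mm tall; origin at its underside. Bystander, loose; leave it alone.
- glove_carton: Teal carton of gloves, 120 x 230 x 75 mm; origin at the centre of its underside. Bystander, loose; leave it alone.
- tablet_jar: Jar with a yellow lid, 64 mm diameter, 85 mm tall; origin at its underside. Bystander, loose; leave it alone.
- scrub_brush: Hand brush lying along its x axis; origin at its underside. Bystander, loose; leave it alone.

How it is judged (in metres and radians):
On the way:
1. the blue cap is screwed on until it bottoms out (value of joint blue_cap_turn above 4.12 rad), for 0.2 s.
At the end, for the whole second after the job is handed in: After bottoming out, the blue cap stands a quarter turn (90 degrees, within 18) back from its stop, is not turning, and the fingers are still gripping it with more than 5 N (value of joint blue_cap_turn between 2.31 and 2.95 rad and contact force between the fingers and blue_cap above 5 N and angular speed of blue_cap below 0.1 rad/s); the arm keeps its last pose, push and grip.
It fails at once if the red cap is turned (its stripe end moves more than 8 mm) (distance of red_cap_mark from where it was at the start of the episode above 0.008 m).
It fails at once if a bystander is shoved or knocked over (moves more than 30 mm) (distance of any of spray_bottle, dosing_cup, soap_pump, glove_carton, tablet_jar, scrub_brush from where it was at the start of the episode above 0.03 m).
It also fails if it takes over 58 s, if anything falls off the work surface, if the arm or the gripper's body presses on something with over 40 N, if the wrist force passes 120 N, or if a joint passes its speed limit or range.

### The arm

A 6-joint arm with a two-finger parallel gripper is mounted at the origin on the work surface. World frame = base frame: x ahead of the robot, y to its left, z up, the work surface at z = 0. Lengths are in m, angles in degrees, forces in N, time in s.
With the tool pointing down it reaches from about 0.35 to 0.875 m from the base axis. Payload 4.2 kg.
Tool frame: the origin (TCP) lies at the very end of the fingers, on their centre line; the grasp point (between the pads) lies 19 mm behind it; z points along the fingers, x is the direction in which the jaws open and shut, and the axes are right-handed (so a half turn about z gives the same grasp; the last joint's range is limited). The gripper opens to 87 mm and grips with 3 to 60 N. Pads are 19 mm wide; open, the fingers measure 117 mm over their backs; the gripper's body (75 mm by 190 mm) begins 51 mm behind the grasp point.
Start: joints at [-50.157, 22.042, 0.453, 0, -68.411, -14.817], TCP at [0.264, -0.566, 0.197] pointing down, gripper open.
Joint ranges: [-179.83, 179.83], [-69.29, 118.12], [-61.27, 80.66], [-181.25, 117.63], [-171.15, -9.14], [-177.46, 177.46]. Speed limits (degrees/s): [159.86, 159.86, 180, 180, 180, 180].

### API

Orientations are given as a 3x3 rotation matrix whose columns are the frame's x, y, z axes.
In Python, from station import r gives the robot as it stands.
- The arm moves only by the tool move_arm, never from a script. Its argument "series" is a list that holds one entry, the list of rows, each a list of 7 numbers: the shift along the tool's x, y, z in cm, then the turn, a rotation vector about the tool's x, y, z in degrees, then the opening, from -1 (shut) to 1 (fully open). In form: [[[dx, dy, dz, wx, wy, wz, fingers], ...]]. A call has 1 to 12 rows; each row shifts and turns the commanded pose from where the row before left it, along the tool's axes as they then stand; what a row does not reach is not made up. A row lasts 1/8 s, in which the tool goes at most 62.5 mm and 10.7 degrees, less where a joint would pass 70% of its speed; a pose out of reach is approached as far as the arm can. A call is refused whole if a number of a shift passes 6.25 or a number of a turn 10.7, either way. A call with a gripper value outside its range is refused whole. The fingers move at their own pace and stop on an object; the grip force is fixed at half the most. Time passes only in rows, so rows that do not move let the fingers close. It gives the time, the measured TCP pose, the force and the opening at its end, in the units of the state.
- r.sense(): the state, without advancing time (a new reading comes with each control period).
- r.capture(name): name is "side" or "top"; returns a dict with "color" (400x640x3 uint8, blue, green, red), "fx", "fy", "cx", "cy" (pixels), "rvec" (rotation vector, rad) and "tvec" (3), from world to camera coordinates, as OpenCV has them. Camera axes: x right, y down, z forward; pixel columns grow to the right and rows downward; lengths in m; the calibration is good to about 2 mm. A picture is of the moment at which its call begins. There is no depth.
- r.finish_job(): hands the job in, once; it reports no verdict.
The state is a dict: "time_s": time; "joints": joint angles; "joint_velocities": joint speeds; "effort": joint torques, N m; "tcp_pos": TCP position; "ee_rot": TCP orientation; "wrist_force": force on the tool from outside, world axes, zero at the start; "moment": the same for the moment, N m; "gripper_width": opening from 0.0 (shut) to 1.0 (fully open).
Only numpy, scipy, OpenCV 4.12 (cv2) and the standard library are available. Lean on these libraries where they do the work, as an engineer would, in place of code of your own. Each camera call takes 0.05 s, during which the arm holds its last target.

## Working session

There is one attempt and no reset: what is moved stays moved. The work goes in short steps, Python scripts to look and compute and a tool call to move; the robot and the scene stay as the last step left them, time stands still between calls to the robot, and variables do not carry over. Pictures are saved under pics/ and viewed, and the job is handed in when it is done.

Besides the shell and the picture viewer there is one more tool, called in YAML: its name, and indented under it one key for each argument. move_arm: Moves the arm, as the interface text tells. Its arguments: {"type":"object","properties":{"series":{"type":"array","items":{"type":"array","items":{"type":"array","items":{"type":"number"}}}}},"required":["series"]}

```bash
mkdir -p pics; ls; python3 - <<'E'
from station import r
import cv2
s=r.sense(); print({k:s[k] for k in('time_s','tcp_pos','ee_rot','gripper_width','wrist_force')})
for n in('side','top'):
    c=r.capture(n); cv2.imwrite(f'pics/{n}0.png',c['color']); print(n,c['fx'],c['cx'],c['cy'],c['rvec'],c['tvec'])
E
```

```text
pics
{'time_s': 0.0, 'tcp_pos': array([ 0.2641301 , -0.5657171 ,  0.19634861]), 'ee_rot': array([[-4.22859016e-01,  9.06194939e-01, -9.92960335e-04],
       [ 9.06192854e-01,  4.22860175e-01,  1.94538912e-03],
       [ 2.18278515e-03, -7.71882315e-05, -9.99997615e-01]]), 'gripper_width': 0.9966992487157909, 'wrist_force': array([0.55980111, 0.83194931, 0.23617067])}
side 412.13659076104716 317.7552971372861 197.29090961871177 [ 0.3915442  -2.83952101  1.06325025] [0.51678609 0.21201686 0.9405502 ]
top 424.38334907447097 314.96247057426376 201.75122371407085 [ 2.15338632 -2.19270804  0.12193964] [0.00712798 0.57350581 1.18230794]
```

View pics/side0.png

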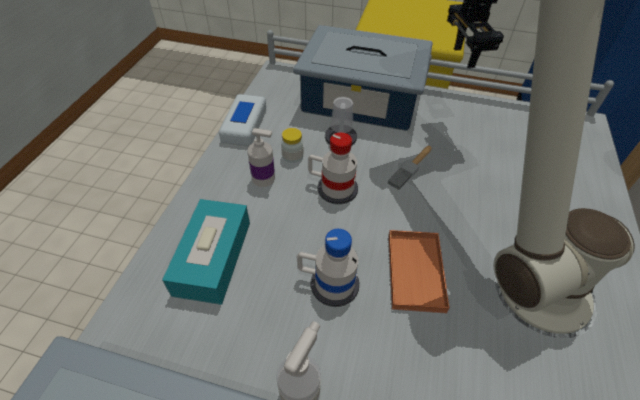

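View pics/top0.png

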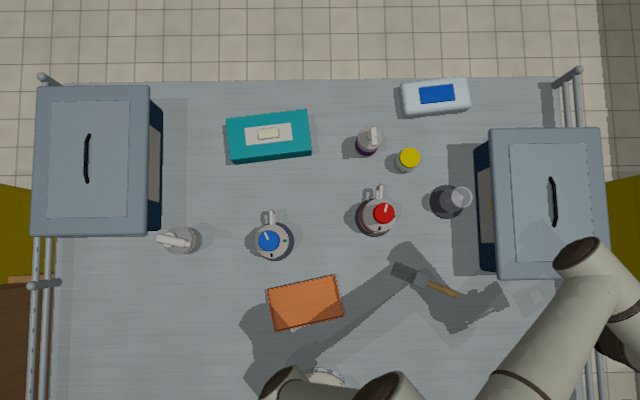

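The side view shows the blue cap near (338,243) and the red cap near (341,145). In the top view the blue cap is near (269,240) and the red one near (384,212). The spray bottle is about 90 px left of blue in the top view, and the gripper is out of frame to the right. Next I'll measure the cap.

```bash
cat > h.py <<'E'
import numpy as np,cv2
from station import r
def ray(c,uv,z):
    R,_=cv2.Rodrigues(np.array(c['rvec']));t=np.array(c['tvec']).ravel()
    C=-R.T@t; d=R.T@np.array([(uv[0]-c['cx'])/c['fx'],(uv[1]-c['cy'])/c['fy'],1.])
    return C+d*(z-C[2])/d[2]
def proj(c,P):
    K=np.array([[c['fx'],0,c['cx']],[0,c['fy'],c['cy']],[0,0,1.]])
    return cv2.projectPoints(np.array(P,float).reshape(-1,3),np.array(c['rvec']),np.array(c['tvec']),K,None)[0].reshape(-1,2)
E
python3 - <<'E'
from h import *
for n,box in(('top',(235,200,305,270)),('side',(290,215,380,310))):
    c=r.capture(n);x0,y0,x1,y1=box
    im=c['color'][y0:y1,x0:x1];cv2.imwrite(f'pics/{n}crop.png',cv2.resize(im,None,fx=6,fy=6,interpolation=cv2.INTER_CUBIC))
    hsv=cv2.cvtColor(im,cv2.COLOR_BGR2HSV)
    m=cv2.inRange(hsv,(100,140,60),(125,255,255))
    k=max(cv2.findContours(m,cv2.RETR_EXTERNAL,cv2.CHAIN_APPROX_NONE)[0],key=cv2.contourArea)
    h=cv2.convexHull(k).astype(np.float32)+np.float32([x0,y0])
    print(n,cv2.fitEllipse(h), cv2.boundingRect(k))
    for z in(.153,.168,.183):
        print(z,ray(c,cv2.fitEllipse(h)[0],z))
E
```

```text
top ((268.45379638671875, 240.4341583251953), (20.034353256225586, 20.624767303466797), 95.51251983642578) (24, 31, 21, 20)
0.153 [0.46428372 0.11781962 0.153     ]
0.168 [0.46407814 0.11631504 0.168     ]
0.183 [0.46387255 0.11481045 0.183     ]
side ((337.80401611328125, 242.36436462402344), (26.41042709350586, 28.310222625732422), 5.297146320343018) (36, 14, 25, 28)
0.153 [0.46644923 0.10584936 0.153     ]
0.168 [0.46467839 0.11615658 0.168     ]
0.183 [0.46290754 0.1264638  0.183     ]
```

View pics/topcrop.png

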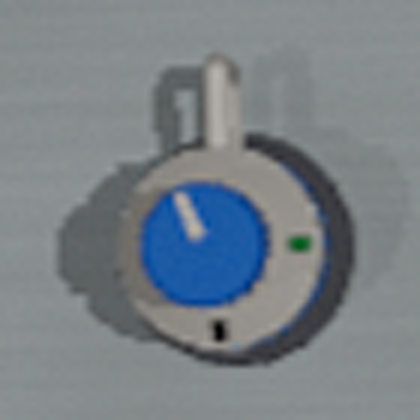

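View pics/sidecrop.png

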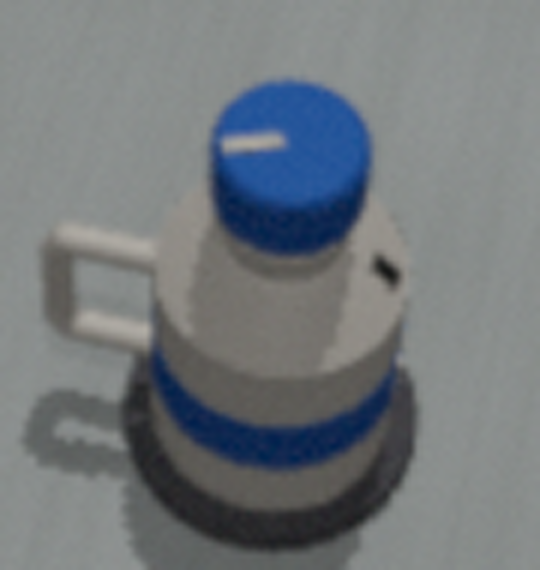

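```bash
python3 - <<'E'
from h import *
c=r.capture('top'); s=r.sense(); print(proj(c,s['tcp_pos']),s['joints'])
o=np.array([.4645,.116])
f=lambda x,y:(235+x/6,200+y/6)
for n,p,z in(('stripe',f(180,196),.183),('black',f(219,331),.12),('green',f(300,244),.12),('handle',f(218,60),.1)):
    P=ray(c,p,z)[:2]; d=P-o; print(n,P,np.linalg.norm(d),np.degrees(np.arctan2(d[1],d[0])))
c=r.capture('side');P=ray(c,(290+222/6,215+145/6),.183)[:2];d=P-o;print(P,np.linalg.norm(d),np.degrees(np.arctan2(d[1],d[0])))
for nm,uv in (('spraytop',(175,240)),('boxcorner',(490,130)),('boxcorner2',(497,275))):
    print(nm,ray(r.capture('top'),uv,.2))
E
```

```text
[[552.20403869 318.53524945]] [-5.01563265e+01  2.20674223e+01  4.21452413e-01 -1.02328368e-02
 -6.84116181e+01 -1.48176417e+01]
stripe [0.48314273 0.12319474] 0.01998288885047765 21.102965283179994
black [0.42636923 0.11348248] 0.038213791743181166 -176.22263031366745
green [0.46333392 0.07791874] 0.03809911201251808 -91.75389699179216
handle [0.54611931 0.11483204] 0.08162766375783627 -0.8198395069497625
[0.48498137 0.12490258] 0.02233253912617783 23.492998520916515
spraytop [0.46885482 0.33920417 0.2       ]
boxcorner [ 0.72882317 -0.4430355   0.2       ]
boxcorner2 [ 0.37025005 -0.43814531  0.2       ]
```

move_arm:
  series:
    - [[0,0,-4,0,0,0,1],[0,0,-4,0,0,0,1],[0,0,-3,0,0,0,1]]

```text
time_s: 0.82
tcp_pos: [0.2645, -0.5666, 0.3096]
ee_rot: [[-0.423, 0.906, 0.001], [0.906, 0.423, -0.002], [-0.002, 0.0, -1.0]]
wrist_force: [0.8, 0.3, -0.4]
gripper_width: 0.997
```

move_arm:
  series:
    - [[5,2.33,0,0,0,0,1],[5,2.33,0,0,0,0,1],[5,2.33,0,0,0,0,1],[4.27,4.44,0,0,0,0,1],[4.27,4.44,0,0,0,0,1],[4.27,4.44,0,0,0,0,1],[4.27,4.44,0,0,0,0,1],[4.27,4.44,0,0,0,0,1],[4.27,4.44,0,0,0,0,1],[4.27,4.44,0,0,0,0,1],[4.27,4.44,0,0,0,0,1],[4.27,4.44,0,0,0,0,1]]

```text
time_s: 2.33
tcp_pos: [0.4641, 0.1186, 0.308]
ee_rot: [[-0.424, 0.906, 0.001], [0.906, 0.424, 0.001], [-0.0, 0.001, -1.0]]
wrist_force: [1.2, -0.4, 0.4]
gripper_width: 1.002
```

move_arm:
  series:
    - [[0,0,0,0,0,-10.5,1],[0,0,0,0,0,-10.5,1],[0,0,0,0,0,-10.5,1],[0,0,0,0,0,-10.5,1],[0,0,0,0,0,-10.5,1],[0,0,0,0,0,-10.5,1],[0,0,0,0,0,-10.5,1],[0,0,0,0,0,-10.5,1],[0,0,0,0,0,-10.5,1],[0,0,0,0,0,-10.5,1],[0,0,0,0,0,-10.5,1],[0,0,0,0,0,-10.5,1]]

```text
time_s: 3.82
tcp_pos: [0.4637, 0.1164, 0.3076]
ee_rot: [[-0.479, -0.878, 0.0], [-0.878, 0.479, 0.0], [-0.0, -0.0, -1.0]]
wrist_force: [0.7, -0.1, 0.2]
gripper_width: 1.0
```

```bash
python3 - <<'E'
from h import *
s=r.sense(); print(s['joints'],s['tcp_pos'],s['ee_rot'])
E
```

```text
[ 3.36183390e+01  3.79477445e+00 -7.84571342e+00 -3.05102349e-03
 -7.83443547e+01  2.77558944e+01] [0.46369741 0.11641887 0.30758452] [[-4.79096061e-01 -8.77762455e-01  1.91425376e-04]
 [-8.77762438e-01  4.79096093e-01  1.89898163e-04]
 [-2.58396627e-04 -7.70465429e-05 -9.99999964e-01]]
```

q6 increases counter-clockwise. I'll turn 80° more, so the whole ~200° of screwing fits in one grip, then descend.

move_arm:
  series:
    - [[0,0,0,0,0,-10,1],[0,0,0,0,0,-10,1],[0,0,0,0,0,-10,1],[0,0,0,0,0,-10,1],[0,0,0,0,0,-10,1],[0,0,0,0,0,-10,1],[0,0,0,0,0,-10,1],[0,0,0,0,0,-10,1],[0,0,5,0,0,0,1],[0,0,4,0,0,0,1],[0,0,2,0,0,0,1],[0,0,0,0,0,0,1]]

```text
time_s: 5.32
tcp_pos: [0.4629, 0.1159, 0.1962]
ee_rot: [[0.777, -0.629, -0.003], [-0.629, -0.777, -0.002], [-0.001, 0.003, -1.0]]
wrist_force: [-0.3, 0.5, 0.9]
gripper_width: 1.002
```

```bash
python3 - <<'E'
from h import *
s=r.sense(); print(s['joints'],s['tcp_pos'],s['ee_rot'])
o=np.array([.4645,.116,0]);d=o-s['tcp_pos'];print('tool-frame offset to cap cm',100*s['ee_rot'].T@d)
c=r.capture('side');cv2.imwrite('pics/s1.png',c['color'])
E
```

```text
[ 3.36169582e+01  7.68779791e+00 -1.94859497e+01 -7.71219358e-03
 -6.30304803e+01  1.07409142e+02] [0.46287543 0.11588636 0.1962115 ] [[ 0.77739223 -0.62900883 -0.00303473]
 [-0.62901504 -0.77739087 -0.00187351]
 [-0.00118072  0.00336534 -0.99999364]]
tool-frame offset to cap cm [ 0.14231192 -0.17705269 19.62051057]
```

View pics/s1.png

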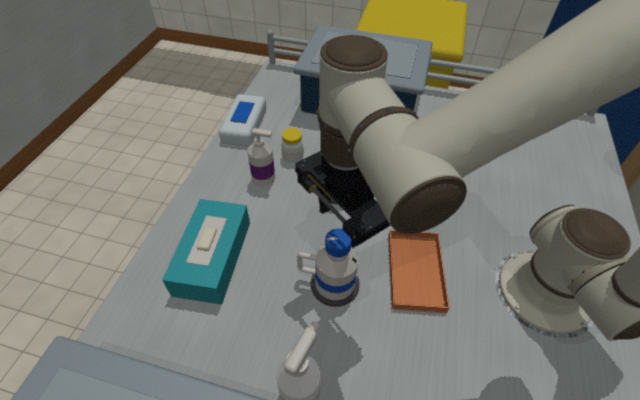

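```bash
python3 - <<'E'
from h import *
s=r.sense()
for n in('side','top'):
    c=r.capture(n)
    R=s['ee_rot'];p=s['tcp_pos']
    pts=[p,p+R@[.043,0,0],p+R@[-.043,0,0],p+R@[0,0,-.07],p+R@[0,.095,-.07],p+R@[.095,0,-.07]]
    uv=proj(c,pts);print(n,uv.round(0).tolist())
    im=c['color'].copy()
    big=cv2.resize(im,None,fx=4,fy=4,interpolation=cv2.INTER_CUBIC)
    for i,q in enumerate(uv): cv2.circle(big,tuple(int(v) for v in q*4+2),4,[(0,0,255),(0,255,0),(0,255,255),(255,0,255),(255,255,0),(255,255,255)][i],2)
    x,y=(uv[0]*4).astype(int); x=max(400,x);y=max(300,y)
    cv2.imwrite(f'pics/{n}z1.png',big[y-300:y+300,x-400:x+400])
E
```

```text
side [[339.0, 234.0], [326.0, 219.0], [353.0, 249.0], [341.0, 211.0], [381.0, 188.0], [311.0, 179.0]]
top [[267.0, 240.0], [278.0, 226.0], [256.0, 254.0], [264.0, 240.0], [297.0, 266.0], [290.0, 207.0]]
```

View pics/sidez1.png

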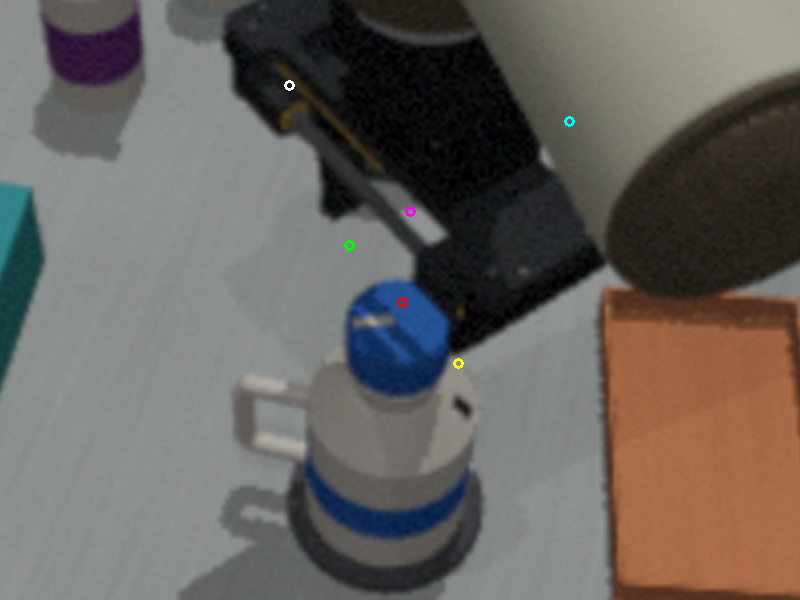

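View pics/topz1.png

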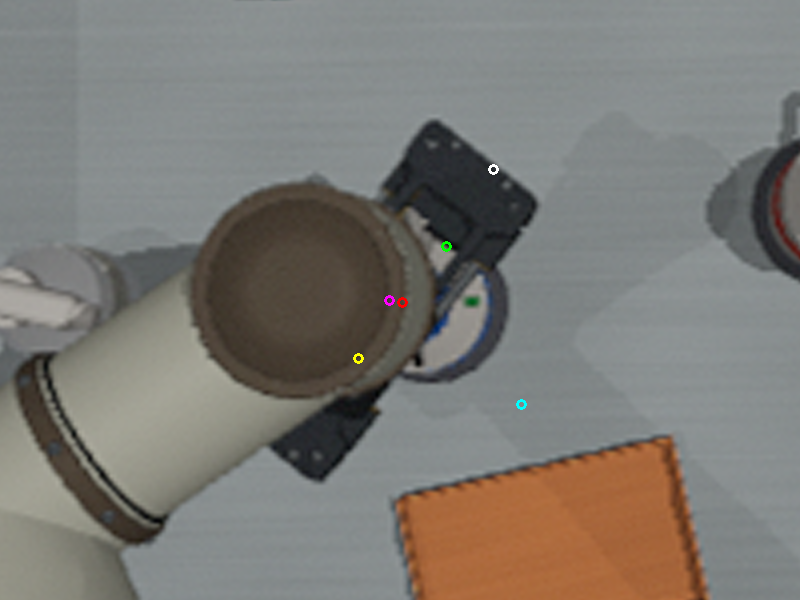

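move_arm:
  series:
    - [[0.1,-0.1,1.0,0,0,0,1],[0,0,1.0,0,0,0,1],[0,0,0.8,0,0,0,1],[0,0,0,0,0,0,1],[0,0,0,0,0,0,1]]

```text
time_s: 6.1
tcp_pos: [0.4654, 0.1167, 0.1696]
ee_rot: [[0.778, -0.629, 0.0], [-0.629, -0.778, -0.0], [0.0, -0.0, -1.0]]
wrist_force: [0.9, 0.2, 0.5]
gripper_width: 1.002
```

```bash
cat > z.py <<'E'
from h import *
import sys
def go(tag):
  s=r.sense();R=s['ee_rot'];p=s['tcp_pos'];o=np.array([.4645,.116,p[2]])
  print(s['time_s'],p.round(4),'q6',s['joints'][5].round(1),'q1',s['joints'][0].round(1),'w',round(s['gripper_width'],3),'F',s['wrist_force'].round(1),'M',s['moment'].round(2),'off cm',(100*R.T@(o-p)).round(2))
  for n in('side','top'):
    c=r.capture(n)
    uv=proj(c,p)[0];big=cv2.resize(c['color'],None,fx=4,fy=4,interpolation=cv2.INTER_CUBIC)
    x,y=(uv*4).astype(int);cv2.imwrite(f'pics/{n}{tag}.png',big[y-250:y+250,x-300:x+300])
go(sys.argv[1])
E
python3 z.py z2
```

```text
6.1 [0.4654 0.1167 0.1696] q6 107.5 q1 33.5 w 1.002 F [0.9 0.2 0.5] M [-0.14  0.08  0.05] off cm [-0.03  0.11 -0.  ]
```

View pics/sidez2.png

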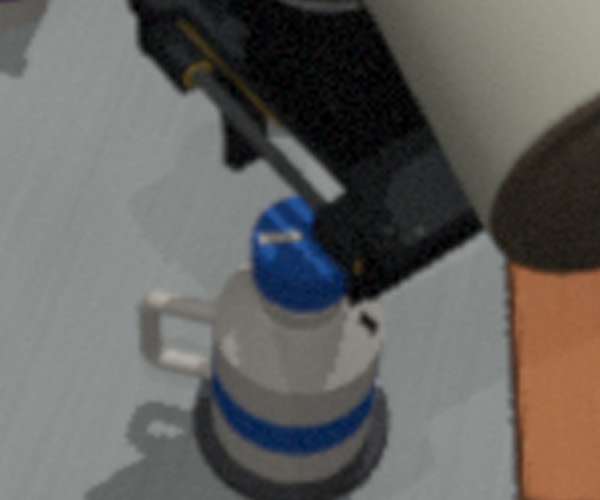

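move_arm:
  series:
    - [[0,0.1,0.8,0,0,0,1],[0,0,0.8,0,0,0,1],[0,0,0.4,0,0,0,1],[0,0,0,0,0,0,1]]

```text
time_s: 6.7
tcp_pos: [0.4644, 0.1157, 0.1489]
ee_rot: [[0.777, -0.629, -0.001], [-0.629, -0.777, -0.001], [-0.0, 0.001, -1.0]]
wrist_force: [-0.1, 0.0, -0.3]
gripper_width: 1.001
```

```bash
python3 z.py z3
```

```text
6.7 [0.4644 0.1157 0.1489] q6 107.5 q1 33.5 w 1.001 F [-0.1  0.  -0.3] M [-0.19  0.09  0.02] off cm [-0.01 -0.04 -0.  ]
```

View pics/sidez3.png

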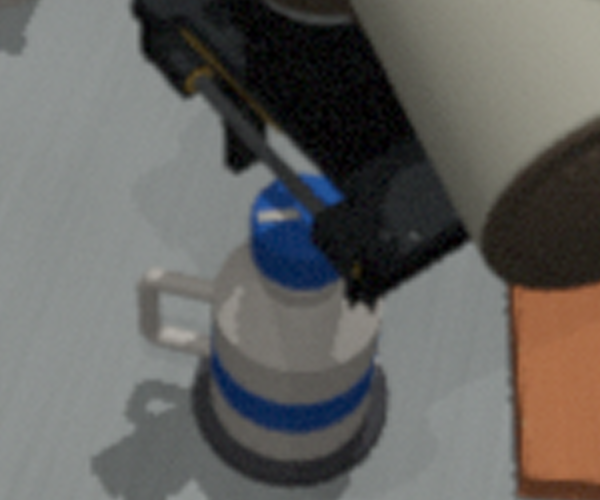

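The fingers straddle the cap, and there's no contact force. Closing now.

move_arm:
  series:
    - [[0,0,0,0,0,0,-1],[0,0,0,0,0,0,-1],[0,0,0,0,0,0,-1],[0,0,0,0,0,0,-1],[0,0,0,0,0,0,-1],[0,0,0,0,0,0,-1],[0,0,0,0,0,0,-1],[0,0,0,0,0,0,-1]]

```text
time_s: 7.8
tcp_pos: [0.4647, 0.1158, 0.1495]
ee_rot: [[0.777, -0.629, 0.0], [-0.629, -0.777, -0.0], [0.0, -0.0, -1.0]]
wrist_force: [0.4, -1.0, -0.2]
gripper_width: 0.579
```

```bash
python3 z.py z4
```

```text
7.8 [0.4647 0.1158 0.1495] q6 107.5 q1 33.5 w 0.579 F [ 0.4 -1.  -0.2] M [-0.43 -0.17  0.08] off cm [-0.03 -0.01 -0.  ]
```

View pics/sidez4.png

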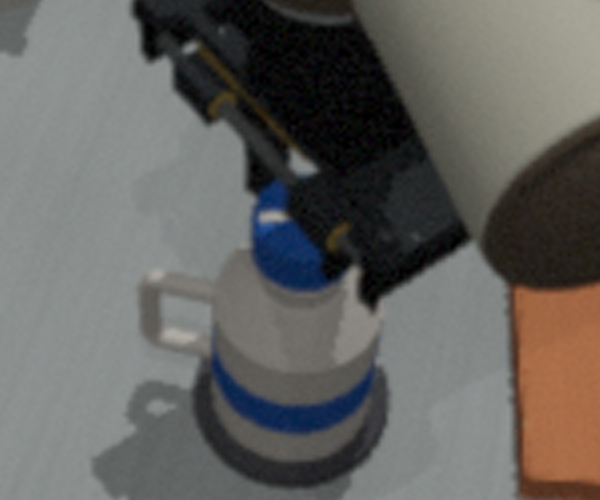

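Stopped at 50–52 mm, which matches the cap. Now turning clockwise (+wz) and sinking with the thread, 1/60 mm per degree.

move_arm:
  series:
    - [[0,0,0.013,0,0,8,-1],[0,0,0.013,0,0,8,-1],[0,0,0.013,0,0,8,-1],[0,0,0.013,0,0,8,-1],[0,0,0.013,0,0,8,-1],[0,0,0.013,0,0,8,-1],[0,0,0.013,0,0,8,-1],[0,0,0.013,0,0,8,-1],[0,0,0.013,0,0,8,-1],[0,0,0.013,0,0,8,-1],[0,0,0.013,0,0,8,-1],[0,0,0,0,0,0,-1]]

```text
time_s: 9.4
tcp_pos: [0.4646, 0.1152, 0.148]
ee_rot: [[-0.6, -0.8, -0.0], [-0.8, 0.6, -0.001], [0.001, -0.001, -1.0]]
wrist_force: [1.1, -3.4, 0.1]
gripper_width: 0.581
```

```bash
python3 z.py z5
```

```text
9.4 [0.4646 0.1152 0.148 ] q6 19.6 q1 33.5 w 0.581 F [ 1.1 -3.4  0.1] M [-1.22 -0.52 -0.11] off cm [-0.06  0.06 -0.  ]
```

View pics/sidez5.png

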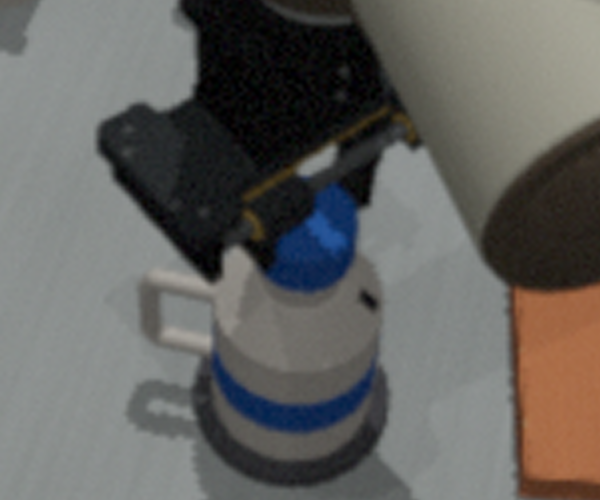

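View pics/topz5.png

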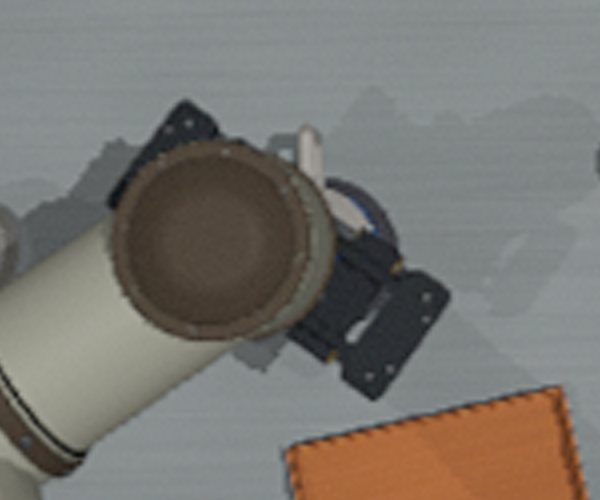

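The stripe has moved out of sight, so the cap turns with the fingers. About 112° to go.

move_arm:
  series:
    - [[0,0,0.013,0,0,8,-1],[0,0,0.013,0,0,8,-1],[0,0,0.013,0,0,8,-1],[0,0,0.013,0,0,8,-1],[0,0,0.013,0,0,8,-1],[0,0,0.013,0,0,8,-1],[0,0,0.013,0,0,8,-1],[0,0,0.013,0,0,8,-1],[0,0,0.013,0,0,8,-1],[0,0,0.013,0,0,8,-1],[0,0,0.013,0,0,8,-1],[0,0,0.013,0,0,8,-1]]

```text
time_s: 11.0
tcp_pos: [0.464, 0.1151, 0.1464]
ee_rot: [[-0.73, 0.683, -0.001], [0.683, 0.73, -0.002], [-0.0, -0.002, -1.0]]
wrist_force: [0.4, -4.5, 1.3]
gripper_width: 0.578
```

move_arm:
  series:
    - [[0,0,0.01,0,0,4,-1],[0,0,0.01,0,0,4,-1],[0,0,0,0,0,0,-1],[0,0,0,0,0,0,-1]]

```text
time_s: 11.5
tcp_pos: [0.464, 0.1152, 0.1463]
ee_rot: [[-0.631, 0.776, -0.001], [0.776, 0.631, -0.001], [-0.0, -0.002, -1.0]]
wrist_force: [-0.4, -5.1, 3.1]
gripper_width: 0.579
```

```bash
python3 z.py z6
```

```text
11.5 [0.464  0.1152 0.1463] q6 -84.4 q1 33.5 w 0.579 F [-0.4 -5.1  3.1] M [-1.6   0.15 -0.01] off cm [ 0.03  0.09 -0.  ]
```

View pics/sidez6.png

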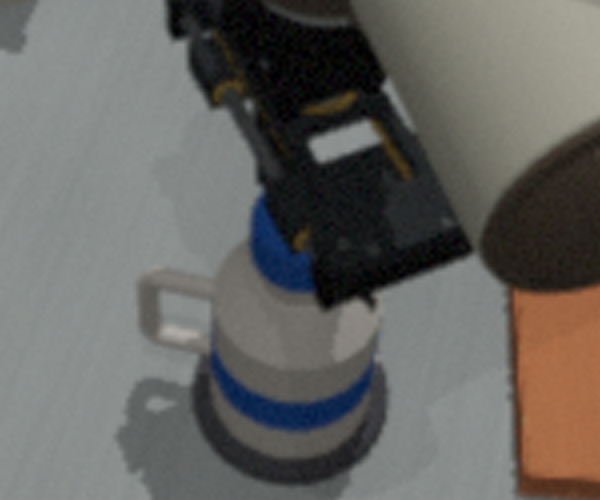

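192° turned so far. I'll go on in small steps and watch the twist about the cap axis.

move_arm:
  series:
    - [[0,0,0,0,0,4,-1],[0,0,0,0,0,0,-1],[0,0,0,0,0,0,-1]]

```text
time_s: 11.98
tcp_pos: [0.4639, 0.1152, 0.1462]
ee_rot: [[-0.575, 0.818, -0.002], [0.818, 0.575, -0.001], [-0.0, -0.002, -1.0]]
wrist_force: [-1.1, -4.7, 2.3]
gripper_width: 0.582
```

```bash
cat > m.py <<'E'
from h import *
s=r.sense();R=s['ee_rot'];print('q6',s['joints'][5].round(2),'yaw',np.degrees(np.arctan2(R[1,0],R[0,0])).round(2),'F',s['wrist_force'].round(1),'M',s['moment'].round(3),'eff6',s['effort'].round(2),'w',s['gripper_width'])
E
python3 m.py
```

```text
q6 -88.39 yaw 125.09 F [-1.1 -4.7  2.3] M [-1.616  0.183 -0.019] eff6 [  2.33 -25.43  17.61   2.7    0.91   0.03] w 0.5818871098414584
```

move_arm:
  series:
    - [[0,0,0,0,0,4,-1],[0,0,0,0,0,0,-1],[0,0,0,0,0,0,-1]]

```text
time_s: 12.35
tcp_pos: [0.4639, 0.1152, 0.1461]
ee_rot: [[-0.517, 0.856, -0.002], [0.856, 0.517, -0.001], [-0.0, -0.002, -1.0]]
wrist_force: [-0.6, -5.6, 2.4]
gripper_width: 0.582
```

```bash
python3 m.py
```

```text
q6 -92.37 yaw 121.12 F [-0.6 -5.6  2.4] M [-1.545  0.179 -0.044] eff6 [  2.35 -25.52  17.71   2.73   0.94   0.04] w 0.5818866196298008
```

move_arm:
  series:
    - [[0,0,0,0,0,4,-1],[0,0,0,0,0,0,-1],[0,0,0,0,0,0,-1]]

```text
time_s: 12.72
tcp_pos: [0.4639, 0.1152, 0.1461]
ee_rot: [[-0.458, 0.889, -0.002], [0.889, 0.458, -0.002], [-0.001, -0.002, -1.0]]
wrist_force: [-1.0, -6.3, 1.4]
gripper_width: 0.582
```

```bash
python3 m.py
```

```text
q6 -96.24 yaw 117.28 F [-1.  -6.3  1.4] M [-1.706  0.22   0.569] eff6 [  1.75 -25.63  17.98   2.48   1.04  -0.57] w 0.582107288455958
```

Twist jumped from 0 to 0.57 N m, so the stop was reached at about 203°, as predicted (200–202°). I'll press slightly further to confirm.

move_arm:
  series:
    - [[0,0,0,0,0,2,-1],[0,0,0,0,0,0,-1],[0,0,0,0,0,0,-1],[0,0,0,0,0,0,-1]]

```text
time_s: 13.22
tcp_pos: [0.4643, 0.1155, 0.1461]
ee_rot: [[-0.427, 0.904, -0.001], [0.904, 0.427, -0.001], [-0.001, -0.001, -1.0]]
wrist_force: [-0.1, -5.1, 1.0]
gripper_width: 0.582
```

```bash
python3 m.py
```

```text
q6 -98.23 yaw 115.3 F [-0.1 -5.1  1. ] M [-1.584  0.02   0.818] eff6 [  1.55 -26.01  17.87   2.28   0.83  -0.83] w 0.5824674078942793
```

Hard stop confirmed: the twist rose to 0.82 N m and held. Backing off 92°, rising with the thread.

move_arm:
  series:
    - [[0,0,-0.013,0,0,-8,-1],[0,0,-0.013,0,0,-8,-1],[0,0,-0.013,0,0,-8,-1],[0,0,-0.013,0,0,-8,-1],[0,0,-0.013,0,0,-8,-1],[0,0,-0.013,0,0,-8,-1],[0,0,-0.013,0,0,-8,-1],[0,0,-0.013,0,0,-8,-1],[0,0,-0.013,0,0,-8,-1],[0,0,-0.013,0,0,-8,-1],[0,0,-0.013,0,0,-8,-1],[0,0,-0.007,0,0,-4,-1]]

```text
time_s: 14.72
tcp_pos: [0.4643, 0.1155, 0.1476]
ee_rot: [[-0.889, -0.457, -0.001], [-0.457, 0.889, -0.0], [0.001, 0.0, -1.0]]
wrist_force: [-0.3, -4.9, 1.1]
gripper_width: 0.582
```

move_arm:
  series:
    - [[0,0,0,0,0,0,-1],[0,0,0,0,0,0,-1],[0,0,0,0,0,0,-1],[0,0,0,0,0,0,-1]]

```text
time_s: 15.22
tcp_pos: [0.4643, 0.1155, 0.1476]
ee_rot: [[-0.89, -0.455, -0.001], [-0.455, 0.89, -0.0], [0.001, 0.0, -1.0]]
wrist_force: [0.2, -5.6, 1.7]
gripper_width: 0.58
```

```bash
python3 m.py; python3 z.py z7
```

```text
q6 -6.38 yaw -152.91 F [ 0.2 -5.6  1.7] M [-1.54   0.166  0.038] eff6 [  2.37 -25.95  17.85   2.74   0.92  -0.04] w 0.5797182098970505
15.225 [0.4643 0.1155 0.1476] q6 -6.4 q1 33.5 w 0.58 F [ 0.2 -5.6  1.7] M [-1.54  0.17  0.04] off cm [-0.04  0.03 -0.  ]
```

View pics/sidez7.png

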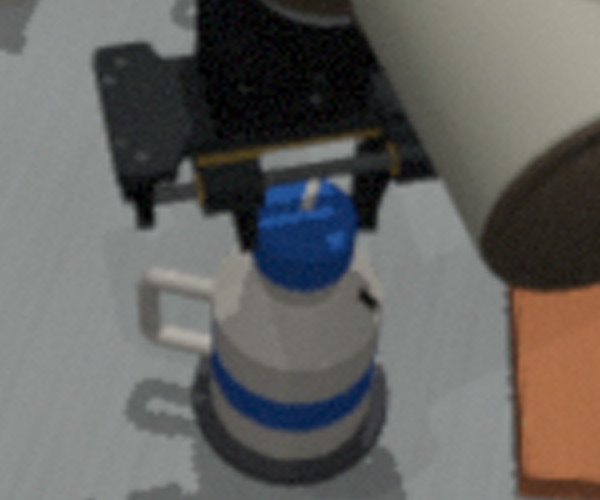

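View pics/topz7.png

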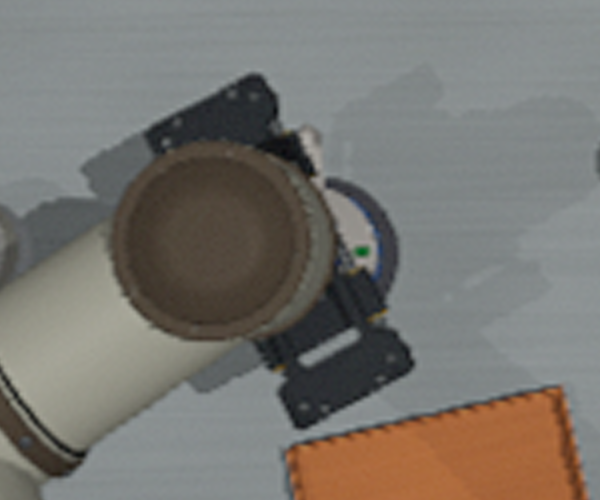

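The stripe is visible in the side view at about (306–316, 180–207) in the crop. Measuring its angle.

```bash
python3 - <<'E'
from h import *
s=r.sense();c=r.capture('side');uv=proj(c,s['tcp_pos'])[0];x,y=(uv*4).astype(int)
f=lambda a,b:((x-300+a-1.5)/4,(y-250+b-1.5)/4)
o=np.array([.4645,.116]);z=.1815
a=ray(c,f(306,207),z)[:2];b=ray(c,f(316,181),z)[:2]
ang=lambda d:np.degrees(np.arctan2(d[1],d[0])).round(1)
print(a,b,'dir',ang(b-a),'len',np.linalg.norm(b-a),'outer from axis',ang(b-o),np.linalg.norm(b-o))
t=r.capture('top')
for n,c2 in(('top',t),):
  im=c2['color'];h=cv2.cvtColor(im,cv2.COLOR_BGR2HSV)
  m=cv2.inRange(h,(0,150,80),(6,255,255));M=cv2.moments(m);print('red px',M['m10']/M['m00'],M['m01']/M['m00'])
i0=cv2.imread('pics/top0.png');m=cv2.inRange(cv2.cvtColor(i0,cv2.COLOR_BGR2HSV),(0,150,80),(6,255,255));M=cv2.moments(m);print(M['m10']/M['m00'],M['m01']/M['m00'])
E
```

```text
[0.46475384 0.11171541] [0.46368034 0.09494513] dir -93.7 len 0.016804605534554894 outer from axis -92.2 0.02107082028023904
red px 382.6253776435045 213.63444108761328
382.73333333333335 213.61515151515152
```

The stripe points at −92 to −94° and the green mark sits at about −90 to −92°. The outer end measures 21 mm from the axis (22 mm expected), and the red cap hasn't moved. Handing in while still gripping.

```bash
python3 - <<'E'
from h import *
s=r.sense();print(s['time_s'],np.abs(s['joint_velocities']).max(),s['gripper_width'])
r.finish_job()
E
```

```text
15.425 0.05565836147980021 0.5798452679932357
the job is handed in; nothing more can be done
```

I screwed the blue cap on clockwise about 203° in a single grip until it hit the stop, backed it off a quarter turn, and handed in at 15.4 s still gripping it.

- **Bottoming out:** the twist at the wrist jumped from about 0 to 0.57 N m, then to 0.82 N m when I pressed on. It stayed there for more than 0.2 s.
- **Backed off:** in the side view the stripe points to −92 to −94°, and the green mark was measured at −92°. The stripe's outer end is 21 mm from the axis, against 22 mm expected.
- **Grip and steadiness:** the fingers stayed closed on the cap at 0.58 of full opening (about 50 mm) and the arm was still. I had no direct reading of the finger force, and assumed the fixed half-force grip of about 30 N.
- **Red cap and bystanders:** in the top view the centre of the red area moved only 0.1 px; I did not check the red stripe itself. I did not measure the bystanders one by one, but the arm passed well above them with no contact force.
- **Disagreements:** before gripping, the open fingertips looked about 10–15 mm higher in the side view than projected. The grip held anyway. I commanded 92° back rather than 90° to allow for a little wind-up against the stop.

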